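Sort the pellet-feeder gears against the master gear

TASK

Three spare gears for the pellet feeder lie on the table: find the one with 12 teeth, set it boss up on the test post of the grey stand so that it drops fully home with its teeth meshed with the dark master gear, feeling for the gaps rather than forcing the teeth. Then turn it until the pointer on the master has swung an eighth of a turn or more, and leave it seated there. Lay the two other gears (9 and 16 teeth) flat, boss up, on the floor of the wooden crate, and do not disturb the dish, tin or wrench.

Things in the scene. Friction and masses are not known exactly. Their poses are not given: they have to be found in the camera images.
- gear12: steel gear lying flat: disc 83 mm over the teeth, 58 mm over the roots, 16 mm thick, 12 teeth (the one that matches the master); on it a square boss 34 x 34 mm, 40 mm tall (56 mm in all), gripped across opposite flats; 20 mm through bore. About 0.5 kg. Origin: centre of the underside; z along the bore, boss up; x, y square to the boss flats, a tooth centred on +x.
- gear9: steel gear lying flat: disc 83 mm over the teeth, 58 mm over the roots, 16 mm thick, 9 coarse teeth; on it a square boss 34 x 34 mm, 40 mm tall (56 mm in all), gripped across opposite flats; 20 mm through bore. About 0.5 kg. Origin: centre of the underside; z along the bore, boss up; x, y square to the boss flats, a tooth centred on +x.
- gear16: steel gear lying flat: disc 83 mm over the teeth, 58 mm over the roots, 16 mm thick, 16 fine teeth; on it a square boss 34 x 34 mm, 40 mm tall (56 mm in all), gripped across opposite flats; 20 mm through bore. About 0.5 kg. Origin: centre of the underside; z along the bore, boss up; x, y square to the boss flats, a tooth centred on +x.
- post_seat (a point): seat of the test post: on the post's axis at the top face of the stand's base, where the underside of a fully home gear rests; z up. The bright post is 16 mm round and rises 31 mm from here, its end coned. If teeth meet teeth, a gear stops 16 mm above home, already round the post.
- master_axis (a point): on the axis of the dark master gear, level with its underside, 82 mm from the post in the stand's +y. Master: 15 teeth, 101 mm over the tips, 16 mm thick; it turns stiffly (0.3 N m) and stays where left. The angle of its teeth is not reported and varies. The 12-tooth gear (30 deg pitch) enters its gaps with about 2 deg to spare each way
- pointer_tip (a point): tip of the flat brass pointer clamped on top of the master gear, 38 mm from the master's axis, within 5 mm above its face. It turns with the master, but is clamped at an arbitrary angle to the teeth.
- crate: fixed open wooden crate, 240 (x) x 142 (y) x 60 mm high outside, walls and floor 8 mm. Origin: centre of its underside, x along its length, z up.
- dish: bystander: white oven dish 150 x 210 x 45 mm, origin centre of underside
- tin: bystander: metal tin, 66 mm diameter, 70 mm high, origin centre of underside
- wrench: bystander: steel wrench 180 mm long lying on the table, origin at the middle of its underside
- stand: fixed grey test stand with post and master gear: base 112 (x) x 190 (y) mm, 10 mm thick. Origin on the post's axis at the table, 10 mm below the seat; the master lies along +y
Things that resemble listed ones, but are neither listed nor needed, are in the scene too. Leave any blue or turquoise look-alike of the gear12 alone.

How it is judged (in metres and radians):
On the way, in this order (a step that is already met when the one before it is completed fails the run):
1. the 12-tooth gear is fully home on the test post, meshed with the master (horizontal distance between gear12 and post_seat below 0.005 m and z of gear12 in the frame of post_seat between -0.004 and 0.004 m and angle between gear12's own z axis and vertical below 0.08 rad), for 0.1 s.
2. with the gear home, the master's pointer has been turned (all of step 1 and distance of pointer_tip from where it was at the start of the episode above 0.02 m), for 0.1 s.
At the end, for the whole second after the job is handed in: 12-tooth gear home on the post (within 5 mm sideways, 4 mm in height, 0.08 rad tilt), pointer tip over 20 mm from its start; 9- and 16-tooth gears boss up on the crate floor inside its walls (underside below 30 mm over the crate's, tilt under 0.3 rad); all gears at rest (all of step 2 and x of gear9 in the frame of crate between -0.112 and 0.112 m and y of gear9 in the frame of crate between -0.063 and 0.063 m and z of gear9 in the frame of crate between 0 and 0.03 m and angle between each of gear9, gear16's own z axis and vertical below 0.3 rad and x of gear16 in the frame of crate between -0.112 and 0.112 m and y of gear16 in the frame of crate between -0.063 and 0.063 m and z of gear16 in the frame of crate between 0 and 0.03 m and linear speed of each of gear12, gear9, gear16 below 0.02 m/s); the robot touches nothing.
It fails at once if the white dish is moved more than 30 mm (distance of dish from where it was at the start of the episode above 0.03 m).
It fails at once if the grease tin is moved more than 30 mm (distance of tin from where it was at the start of the episode above 0.03 m).
It fails at once if the wrench is moved more than 30 mm (distance of wrench from where it was at the start of the episode above 0.03 m).
It fails at once if the 12-tooth gear, riding on the master's teeth and not yet home, is pressed down with over 80 N (contact force between gear12 and stand above 80 N and z of gear12 in the frame of post_seat above 0.008 m).
It also fails if it takes over 72 s, if anything falls off the work surface, if the arm or the gripper's body presses on something with over 40 N, if the wrist force passes 120 N, or if a joint passes its speed limit or range.

ROBOT

A 6-joint arm with a two-finger parallel gripper is mounted at the origin on the work surface. World frame = base frame: x ahead of the robot, y to its left, z up, the work surface at z = 0. Lengths are in mm, angles in rad, forces in N, time in s.
With the tool pointing down it reaches from about 350 to 775 mm from the base axis. Payload 7.3 kg.
Tool frame: the origin (TCP) lies between the finger pads; the fingertips stand 25 mm ahead of it and the grasp point (between the pads) lies 6 mm ahead of it; z points along the fingers, y is the line along which they close (so a half turn about z gives the same grasp; the last joint's range is limited). The gripper opens to 92 mm and grips with 3 to 60 N. Pads are 19 mm wide; open, the fingers measure 130 mm over their backs; the gripper's body (75 mm by 190 mm) begins 47 mm behind the grasp point.
Start: joints at [1.097, 0.342, 1.524, -0, 1.275, -0.146], TCP at [169.014, 497.068, 251.741] pointing down, gripper open.
Joint ranges: [-2.53, 2.53], [-0.77, 2.02], [0.04, 2.7], [-1, 4.14], [0.28, 2.66], [-3.11, 3.11]. Speed limits (rad/s): [2.57, 2.57, 3.14, 3.14, 3.14, 3.14].

INTERFACE

Orientations are given as [roll, pitch, yaw] about the fixed x, y, z axes, in that order (R = Rz(yaw) Ry(pitch) Rx(roll)).
In Python, from plant import bot gives the robot as it stands.
- The arm moves only by the tool play_rows, never from a script. Its argument "commands" is a list of rows, each an object of numbers: "x", "y", "z": the shift along the tool's x, y, z in m; "twist": the turn about the tool's z in degrees. In form: [{"x": .., "y": .., "z": .., "twist": ..}, ...]. A call has exactly 8 rows; each row is the pose to reach, as a shift and turn from the pose commanded when the call began, along the tool's axes at that moment; what a row does not reach only later rows make up. A row lasts 1/10 s, in which the tool goes at most 50 mm and 8.59 degrees, less where a joint would pass 70% of its speed; a pose out of reach is approached as far as the arm can. A call with a gripper value outside its range is refused whole. "jaw" is the closure, from 0 (fully open) to 1 (shut), set as the call begins (left out, the last holds). The fingers move at their own pace and stop on an object; the grip force is fixed at half the most. Time passes only in rows, so rows that repeat a pose let the fingers close, or fill a call up. It gives the time, the measured TCP pose, the force, the opening and the grip force at its end, in the units of the state.
- bot.get_obs(): the state, without advancing time (a new reading comes with each control period).
- bot.capture(name): name is "scene" or "top" or "wrist"; returns a dict with "pixels" (420x560x3 uint8, red, green, blue), "fx", "fy", "cx", "cy" (pixels), "k1" (the pictures are not rectified: a ray, as slopes to the right and down, at radius r is drawn at 1 + k1 r^2 times it, then the intrinsics apply), "eye" and "rotation" of the camera in the world. Camera axes: x right, y down, z forward; pixel columns grow to the right and rows downward; lengths in mm; the calibration is good to about 2 mm. A picture is of the moment at which its call begins. There is no depth.
- bot.close_job(): hands the job in; it is judged then, once.
The state is a dict: "time": time; "joint_positions": joint angles; "dq": joint speeds; "tau": joint torques, N m; "tool_pos": TCP position; "tcp_rot": TCP orientation; "contact_force": force on the tool from outside, world axes, zero at the start; "moment": the same for the moment, N m; "grip_width": finger opening in mm; "finger_force": force on a finger pad.
Only numpy, scipy, OpenCV 4.12 (cv2) and the standard library are available. Lean on these libraries where they do the work, as an engineer would, in place of code of your own. Each camera call takes 0.05 s, during which the arm holds its last target. There are 200 camera calls.

## Working session

There is one attempt and no reset: what is moved stays moved. The work goes in short steps, Python scripts to look and compute and a tool call to move; the robot and the scene stay as the last step left them, time stands still between calls to the robot, and variables do not carry over. Pictures are saved under pics/ and viewed, at most 10 in all, crops included, and the job is handed in when it is done.

Besides the shell and the picture viewer there is one more tool, called after "Emit:" as name(argument=value, ...), one argument or row to a line, values as JSON. play_rows: Moves the arm, as the interface text tells. Its arguments: {"type":"object","properties":{"commands":{"type":"array"},"jaw":{"type":"number"}},"required":["commands"]}

```bash
ls; mkdir -p pics
cat > h.py <<'E'
import numpy as np, cv2, json
from plant import bot
def cap(n,save=None):
    c=bot.capture(n)
    if save: cv2.imwrite('pics/'+save+'.png',cv2.cvtColor(c['pixels'],cv2.COLOR_RGB2BGR))
    return c
def ray(c,u,v):
    d=np.array([(u-c['cx'])/c['fx'],(v-c['cy'])/c['fy']]); s=d.copy()
    for _ in range(20): s=d/(1+c['k1']*(s@s))
    return np.array(c['eye'],float), np.array(c['rotation'])@np.array([s[0],s[1],1.])
def hit(c,u,v,z):
    e,d=ray(c,u,v); return e+d*(z-e[2])/d[2]
def proj(c,p):
    q=np.array(c['rotation']).T@(np.array(p,float)-np.array(c['eye'],float)); s=q[:2]/q[2]; s=s*(1+c['k1']*(s@s))
    return np.array([s[0]*c['fx']+c['cx'],s[1]*c['fy']+c['cy']])
E
python3 - <<'E'
from h import *
for n in ['scene','top','wrist']:
    c=cap(n,n+'0'); print(n,c['fx'],c['fy'],c['cx'],c['cy'],c['k1'],c['eye'],np.round(c['rotation'],3).tolist())
o=bot.get_obs(); print(o)
E
```

```text
pics
scene 428.7281679162582 428.7281679162582 288.69739335743054 212.87546966947733 -0.11659264123772861 [ 978.53777907 -525.52702445  816.55413709] [-2.39, 0.02, 0.656]
top 452.29676878195687 452.29676878195687 273.9326056477385 209.47032662239238 -0.04851370958278556 [ 370.54749229   27.75100658 1146.39211383] [-2.98, 0.001, -1.547]
wrist 365.10151762798955 365.10151762798955 282.2029008027461 205.8163408538421 -0.08531526120846807 [102.79537586 518.70413726 383.08835706] [2.883, 0.0, 1.243]
{'time': 0.15, 'joint_positions': array([ 1.09701230e+00,  3.42576176e-01,  1.52477013e+00,  4.85705793e-05,
        1.27540709e+00, -1.46035448e-01]), 'dq': array([-0.00154434, -0.00209483, -0.0005727 , -0.00081053, -0.00247848,
       -0.00018539]), 'tau': array([ 1.32671437e-03, -4.31470478e+01, -2.44353479e+01,  7.18046003e-02,
        5.36368077e-02, -6.34092817e-05]), 'tool_pos': array([168.8655564 , 496.82185408, 251.20717928]), 'tcp_rot': array([-3.14045103e+00, -2.14863000e-04,  2.81382979e+00]), 'contact_force': array([ 0.04545307,  0.04259382, -0.32737329]), 'moment': array([ 0.01742808,  0.01288689, -0.01848811]), 'finger_force': 0.0, 'grip_width': 91.68178880421209}
```

Run:
```python
s=open('h.py').read()
s=s.replace("    if save:","    from scipy.spatial.transform import Rotation as R\n    c['rotation']=R.from_euler('xyz',c['rotation']).as_matrix()\n    if save:")
open('h.py','w').write(s)
```

```text
(no output)
```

View pics/top0.png

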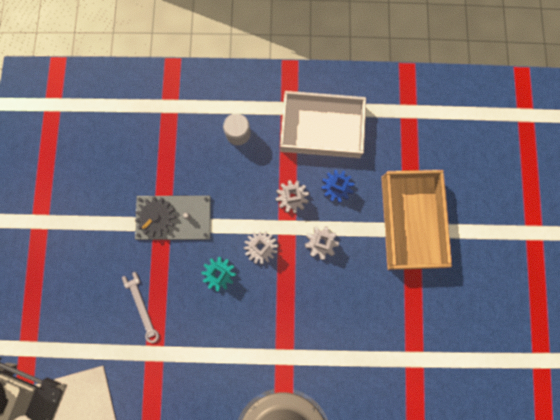

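View pics/scene0.png

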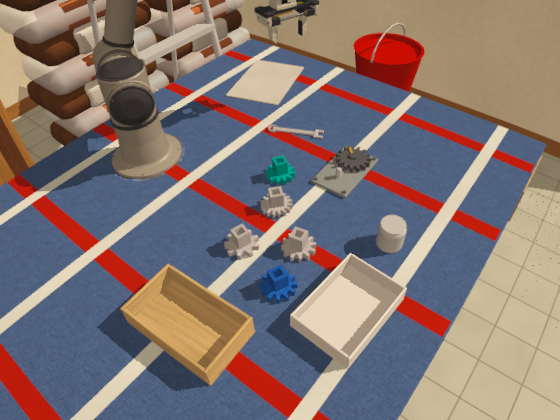

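Run:
```python
from h import *
c=cap('top'); im=cv2.cvtColor(c['pixels'],cv2.COLOR_RGB2BGR)
def cr(u,v,w,h,W,H): return cv2.resize(im[v-h//2:v+h//2,u-w//2:u+w//2],(W,H),interpolation=cv2.INTER_CUBIC)
a=np.hstack([cr(u,v,44,44,264,264) for u,v in [(293,196),(261,248),(322,241)]])
b=np.hstack([cr(173,218,88,56,440,280),cr(417,220,76,112,190,280)])
b=np.hstack([b,np.zeros((280,792-630,3),np.uint8)])
cv2.imwrite('pics/crop1.png',np.vstack([a,b]))
for n,u,v,z in [('A',293,196,16),('B',261,248,16),('C',322,241,16),('master',157,217,26),('post',186,216,41),('crate',417,220,0),('base tl',136,197,10),('base br',211,240,10)]:
    print(n,hit(c,u,v,z).round(0))
```

```text
A [590. -15.  16.]
B [456.  63.  16.]
C [477. -90.  16.]
master [527. 326.  26.]
post [529. 250.  41.]
crate [ 538. -335.    0.]
base tl [580. 388.  10.]
base br [474. 190.  10.]
```

View pics/crop1.png

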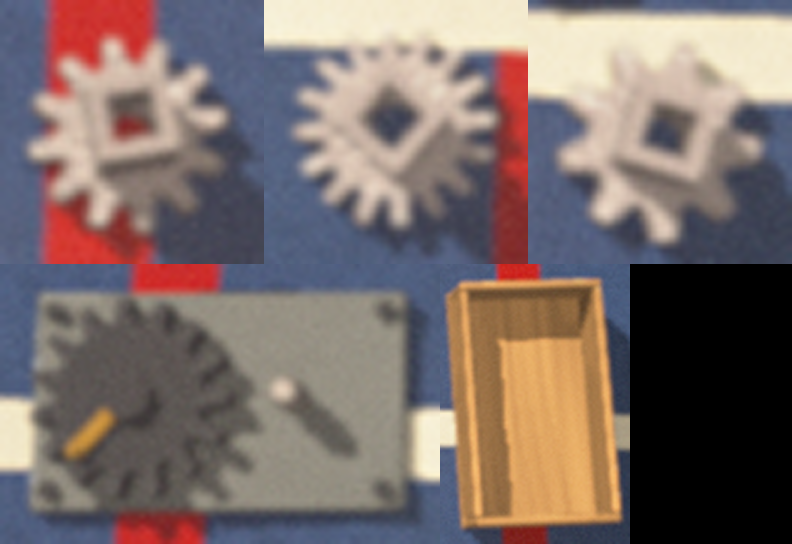

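```bash
cat >> h.py <<'E'
def go(x,y,z,yawdeg,base=None):
    "shift/twist from measured pose to the target, in tool axes"
    o=bot.get_obs(); p=o['tool_pos']; a=o['tcp_rot'][2]
    from scipy.spatial.transform import Rotation as R
    d=R.from_euler('xyz',[np.pi,0,a]).as_matrix().T@(np.array([x,y,z])-p)/1000
    t=-((yawdeg-np.degrees(a)+180)%360-180)
    print('go',d.round(4),'twist',round(t,2),'pos',p.round(1),'yaw',np.degrees(a).round(2),'F',o['contact_force'].round(1),'t',round(o['time'],2),'w',round(o['grip_width'],1))
E
python3 -c "
from h import *
go(525,275,230,90)"
```

```text
go [-0.4086 -0.0954  0.0213] twist 71.22 pos [168.9 496.9 251.3] yaw 161.22 F [-0.1  0.5 -0. ] t 0.2 w 91.9
```

Emit:
play_rows(
  commands=[
    {"x":-0.41,"y":-0.095,"z":0.021,"twist":71.2},
    {"x":-0.41,"y":-0.095,"z":0.021,"twist":71.2},
    {"x":-0.41,"y":-0.095,"z":0.021,"twist":71.2},
    {"x":-0.41,"y":-0.095,"z":0.021,"twist":71.2},
    {"x":-0.41,"y":-0.095,"z":0.021,"twist":71.2},
    {"x":-0.41,"y":-0.095,"z":0.021,"twist":71.2},
    {"x":-0.41,"y":-0.095,"z":0.021,"twist":71.2},
    {"x":-0.41,"y":-0.095,"z":0.021,"twist":71.2},
  ],
  jaw=0.3,
)

```text
time: 1.0
tool_pos: [509.9, 284.9, 231.6]
tcp_rot: [-3.141, -0.0, 1.607]
contact_force: [-0.1, 1.2, -0.3]
grip_width: 64.2
finger_force: 0.0
```

Run:
```python
from h import *
c=cap('wrist','stand1')
go(525,275,230,90)
```

```text
go [-0.0056  0.0089  0.0007] twist 1.4 pos [516.  280.4 230.7] yaw 91.4 F [ 3.1 -4.8 -0.1] t 1.05 w 64.2
```

View pics/stand1.png

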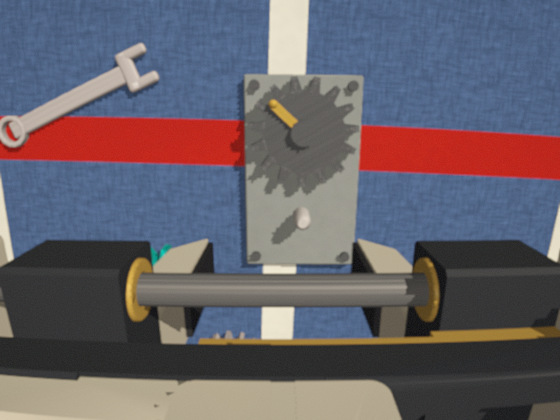

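```bash
cat > ms.py <<'E'
from h import *
c=cap('wrist'); im=c['pixels'].astype(float); go(525,275,230,90)
print('tcp px',proj(c,[525,275,205]).round())
g=im.mean(2); sat=im.max(2)-im.min(2)
# base outline: grey of any brightness, not blue/red
m=((sat<28)&(g<165)).astype(np.uint8); m[275:]=0; m=cv2.morphologyEx(m,cv2.MORPH_CLOSE,np.ones((9,9))); m=cv2.morphologyEx(m,cv2.MORPH_OPEN,np.ones((5,5)))
cs=max(cv2.findContours(m,0,2)[0],key=cv2.contourArea)[:,0]
P=np.array([hit(c,u,v,10)[:2] for u,v in cs],np.float32); r=cv2.minAreaRect(P); print('base',r)
print('post top',hit(c,303,209,41).round(1),'base of post',hit(c,306,226,10).round(1),'master',hit(c,303,133,26).round(1))
t=((im[...,0]>150)&(im[...,2]<80)&(im[...,1]>80)&(im[...,1]<190)).astype(np.uint8); t[200:]=0
n,l,s,ce=cv2.connectedComponentsWithStats(t); k=1+s[1:,4].argmax(); ys,xs=np.where(l==k); Q=np.array([hit(c,u,v,28)[:2] for u,v in zip(xs,ys)]); print('pointer n',len(Q),Q.mean(0),Q[Q[:,1].argmax()])
np.save('p.npy',Q)
cv2.imwrite('pics/s.png',cv2.cvtColor(c['pixels'],4))
E
python3 ms.py
```

```text
go [-0.0079  0.0119  0.0006] twist 1.92 pos [512.8 282.5 230.6] yaw 91.92 F [0.5 0.8 0.9] t 1.1 w 64.6
tcp px [304. 272.]
base ((541.5255126953125, 283.8165283203125), (140.2930908203125, 206.72869873046875), 1.6251670122146606)
post top [535.1 260.8  41. ] base of post [541.  234.5  10. ] master [533.4 328.3  26. ]
pointer n 278 [506.75275775 350.36434241] [497.59127982 361.76225563]
```

Run:
```python
from h import *
c=cap('wrist'); go(525,275,230,90); im=c['pixels']
crop=cv2.resize(im[70:275,220:400],None,fx=2.9,fy=2.9,interpolation=cv2.INTER_CUBIC)
cv2.imwrite('pics/s2.png',cv2.cvtColor(crop,4)); 
import pickle; pickle.dump(c,open('c.pkl','wb')); print(crop.shape)
for u,v in [(335,225),(300,135),(290,165),(265,225),(240,225),(230,150),(370,225),(303,205)]: print(u,v,im[v,u])
```

```text
go [-0.0098  0.0142  0.0008] twist 2.21 pos [510.4 284.2 230.8] yaw 92.21 F [-0.9  0.2  0.2] t 1.15 w 64.2
(594, 522, 3)
335 225 [157 156 146]
300 135 [96 92 90]
290 165 [95 93 89]
265 225 [156 156 145]
240 225 [55 68 93]
230 150 [176  36  27]
370 225 [ 87 109 145]
303 205 [171 167 154]
```

View pics/s2.png

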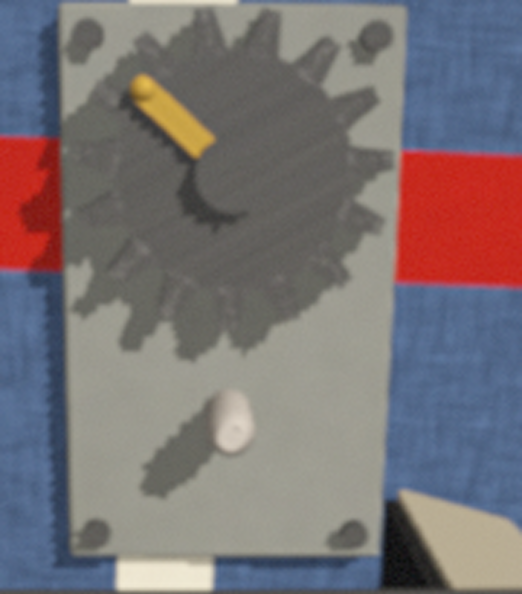

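Run:
```python
from h import *
import pickle
c=pickle.load(open('c.pkl','rb')); g=cv2.cvtColor(c['pixels'],7).astype(np.float32)
f=lambda x,y,z: hit(c,220+x/2.9,70+y/2.9,z)
K=np.array([f(*q,10) for q in [(62,5),(407,5),(383,553),(72,553)]]); print('corners',K.round(1).tolist(),'sides',[np.linalg.norm(K[i]-K[i-1]).round(1) for i in range(4)])
ang=[np.degrees(np.arctan2(*(a-b)[[1,0]])) for a,b in [(K[0],K[3]),(K[1],K[2])]]; print('side dirs',ang)
pt=f(236,432,41); pb=f(232,393,10); print('post',pt.round(1),pb.round(1))
T=np.array([f(*q,26)[:2] for q in [(205,10),(266,12),(333,42),(376,92),(392,160),(383,224)]])
from scipy.optimize import least_squares
s=least_squares(lambda p:np.hypot(*(T-p).T)-50.5,[530,330]); C=s.x; print('master',C.round(1),s.fun.round(1),'from post',(C-pt[:2]).round(1))
for C in (C,pt[:2]+[0,82]):
  for r in (41,44,47):
    A=np.arange(-30,110,1.); uv=np.array([proj(c,[C[0]+r*np.cos(a),C[1]+r*np.sin(a),26]) for a in np.radians(A)],np.float32)
    v=cv2.remap(g,uv[:,0],uv[:,1],1).ravel(); w=(v-v.mean()); ph=np.degrees(np.angle(np.sum(w[:120]*np.exp(-1j*np.radians(15*A[:120])))))/15
    b=v>125; e=np.flatnonzero(np.diff(b.astype(int))); print(r,'gap phase mod24 (world):',round(ph,2),[(A[i]+.5,int(b[i+1])) for i in e])
tip=f(140,85,29); print('tip',tip.round(1))
```

```text
corners [[471.0, 384.0, 10.0], [580.7, 388.0, 10.0], [587.9, 200.6, 10.0], [475.9, 197.1, 10.0]] sides [np.float64(186.9), np.float64(109.8), np.float64(187.6), np.float64(112.1)]
side dirs [np.float64(91.48377326548959), np.float64(92.18093561188877)]
post [530.6 253.8  41. ] [530.6 258.4  10. ]
master [526.6 332.9] [-0.  -0.4  0.1  0.6 -0.3 -0.2] from post [-4.  79.1]
41 gap phase mod24 (world): 4.09 [(np.float64(-9.5), 1), (np.float64(-2.5), 0), (np.float64(14.5), 1), (np.float64(25.5), 0), (np.float64(39.5), 1), (np.float64(49.5), 0), (np.float64(63.5), 1), (np.float64(72.5), 0), (np.float64(92.5), 1), (np.float64(96.5), 0)]
44 gap phase mod24 (world): 4.29 [(np.float64(-11.5), 1), (np.float64(0.5), 0), (np.float64(13.5), 1), (np.float64(27.5), 0), (np.float64(38.5), 1), (np.float64(50.5), 0), (np.float64(61.5), 1), (np.float64(74.5), 0), (np.float64(87.5), 1), (np.float64(97.5), 0)]
47 gap phase mod24 (world): 3.78 [(np.float64(-19.5), 0), (np.float64(-12.5), 1), (np.float64(3.5), 0), (np.float64(12.5), 1), (np.float64(27.5), 0), (np.float64(36.5), 1), (np.float64(51.5), 0), (np.float64(60.5), 1), (np.float64(74.5), 0), (np.float64(86.5), 1), (np.float64(98.5), 0)]
41 gap phase mod24 (world): 4.59 [(np.float64(-16.5), 1), (np.float64(-0.5), 0), (np.float64(10.5), 1), (np.float64(26.5), 0), (np.float64(37.5), 1), (np.float64(52.5), 0), (np.float64(64.5), 1), (np.float64(78.5), 0), (np.float64(93.5), 1), (np.float64(103.5), 0)]
44 gap phase mod24 (world): 3.99 [(np.float64(-25.5), 0), (np.float64(-17.5), 1), (np.float64(0.5), 0), (np.float64(9.5), 1), (np.float64(27.5), 0), (np.float64(36.5), 1), (np.float64(53.5), 0), (np.float64(63.5), 1), (np.float64(79.5), 0), (np.float64(91.5), 1), (np.float64(103.5), 0)]
47 gap phase mod24 (world): 6.99 [(np.float64(44.5), 0), (np.float64(49.5), 1), (np.float64(80.5), 0), (np.float64(87.5), 1), (np.float64(104.5), 0)]
tip [497.1 359.4  29. ]
```

Run:
```python
from h import *
c=cap('top'); im=c['pixels'].astype(int)
s=im[205:228,178:196].min(2); print(s)
go(590,-15,190,90)
```

```text
[[136 133 132 132 133 133 130 133 132 132 132 135 132 135 133 132 131 132]
 [130 132 132 132 131 135 133 132 133 131 132 133 131 132 134 133 135 136]
 [134 133 131 134 131 133 132 134 131 131 130 128 130 130 129 128 134 136]
 [130 128 131 132 134 132 131 133 132 131 131 129 129 129 131 126 132 129]
 [134 132 131 132 132 132 132 130 133 131 131 132 130 131 132 131 131 134]
 [134 131 132 131 132 130 130 130 131 128 126 132 128 130 131 133 130 134]
 [128 130 129 132 128 128 132 131 131 130 132 131 133 134 133 132 130 132]
 [112 120 130 131 131 133 137 140 135 127 126 129 131 131 134 132 134 133]
 [ 94 108 126 130 137 146 158 165 152 132 118 122 125 131 136 133 134 129]
 [ 89 104 120 126 137 154 174 182 168 141 108 104 116 134 129 130 132 130]
 [ 89 104 114 127 137 157 175 184 171 146 106  90 104 120 129 138 132 134]
 [ 96 111 126 130 135 141 159 165 158 129 100  86  91 108 123 131 133 135]
 [103 124 130 134 133 126 128 129 120 101  88  83  81  91 112 124 128 135]
 [107 127 133 134 128 129 117 111  95  90  83  86  83  89  94 108 121 128]
 [ 96 106 122 133 133 132 128 121 103  94  89  80  87  83  91  93 107 117]
 [ 89  99 111 127 136 128 135 126 125 111 100  89  84  88  88  87  93 105]
 [ 82  88 104 122 129 131 133 133 134 126 116 100  93  85  88  88  87  99]
 [ 87  87  94 117 126 135 133 130 133 133 129 108  97  89  85  86  86  89]
 [101 103 105 114 125 131 132 130 134 131 132 120 104  98  88  89  86  87]
 [123 121 121 126 133 132 132 130 133 131 134 130 127 114  98  91  87  91]
 [132 132 131 132 130 132 133 129 134 133 135 132 133 124 115 100  93  88]
 [130 132 134 133 132 132 132 135 132 130 132 133 135 133 127 115 101  88]
 [123 129 134 128 130 136 136 130 132 133 134 132 133 134 131 126 117  97]]
go [-0.3036  0.0686  0.041 ] twist 2.38 pos [508.9 285.5 231. ] yaw 92.38 F [ 0.9  0.1 -1.1] t 1.2 w 64.7
```

Emit:
play_rows(
  commands=[
    {"x":-0.304,"y":0.069,"z":0.041,"twist":2.4},
    {"x":-0.304,"y":0.069,"z":0.041,"twist":2.4},
    {"x":-0.304,"y":0.069,"z":0.041,"twist":2.4},
    {"x":-0.304,"y":0.069,"z":0.041,"twist":2.4},
    {"x":-0.304,"y":0.069,"z":0.041,"twist":2.4},
    {"x":-0.304,"y":0.069,"z":0.041,"twist":2.4},
    {"x":-0.304,"y":0.069,"z":0.041,"twist":2.4},
    {"x":-0.304,"y":0.069,"z":0.041,"twist":2.4},
  ],
)

```text
time: 2.0
tool_pos: [590.2, -14.9, 190.4]
tcp_rot: [-3.141, -0.0, 1.571]
contact_force: [0.4, 1.7, -0.0]
grip_width: 64.2
finger_force: 0.0
```

Run:
```python
from h import *
cap('wrist'); c=cap('wrist','gA'); go(590,-15,190,90)
import pickle; pickle.dump(c,open('cA.pkl','wb')); print(proj(c,[590,-15,56]))
```

```text
go [-0.0026  0.0001  0.001 ] twist 0.16 pos [589.9 -12.4 191. ] yaw 90.16 F [ 0.7  0.7 -0.4] t 2.1 w 63.9
[283.85832923 205.54285085]
```

View pics/gA.png

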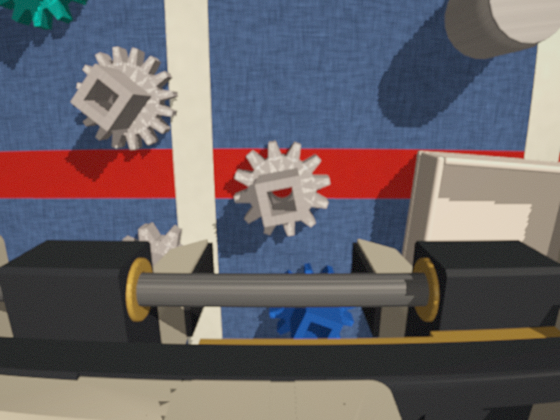

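```bash
cat > gear.py <<'E'
from h import *
def gear(c,u,v,N,w=62):
    im=c['pixels'].astype(int); m=((im.max(2)-im.min(2)<45)&(im.min(2)>85)).astype(np.uint8)
    k=np.zeros_like(m); k[max(0,v-w):v+w,max(0,u-w):u+w]=1; m&=k
    n,l,s,_=cv2.connectedComponentsWithStats(m); j=1+s[1:,4].argmax(); m=(l==j).astype(np.uint8)
    ct=max(cv2.findContours(m,0,2)[0],key=cv2.contourArea)[:,0]
    P=np.array([hit(c,a,b,16)[:2] for a,b in ct],np.float32); C,r=cv2.minEnclosingCircle(P)
    print('circle',np.round(C,1),round(r,1),'area px',m.sum())
    C=np.array(C)
    for rr in (34,37):
        A=np.arange(0,360,1.); uv=np.array([proj(c,[C[0]+rr*np.cos(a),C[1]+rr*np.sin(a),16]) for a in np.radians(A)],np.float32)
        s=cv2.remap(m.astype(np.float32),uv[:,0],uv[:,1],1).ravel()
        F=np.abs(np.fft.fft(s-s.mean()))[5:20]; 
        # exp(+iNA): angle of tooth centres
        ph=np.degrees(np.angle(np.sum(s*np.exp(1j*np.radians(N*A)))))/N
        print('r',rr,'strongest N',5+F.argmax(),'tooth phase mod',round(360/N,1),round(ph,2))
    return C,m
E
python3 - <<'E'
from gear import *
import pickle
c=pickle.load(open('cA.pkl','rb')); C,m=gear(c,282,190,12)
crop=c['pixels'][130:250,220:345]; x=np.hstack([crop,np.repeat((m*255)[130:250,220:345,None],3,2)])
cv2.imwrite('pics/A2.png',cv2.cvtColor(cv2.resize(x,None,fx=3.1,fy=3.1,interpolation=2),4))
E
```

```text
circle [597.1  -5.7] 52.6 area px 5393
r 34 strongest N 12 tooth phase mod 30.0 -2.95
r 37 strongest N 12 tooth phase mod 30.0 -3.69
```

View pics/A2.png

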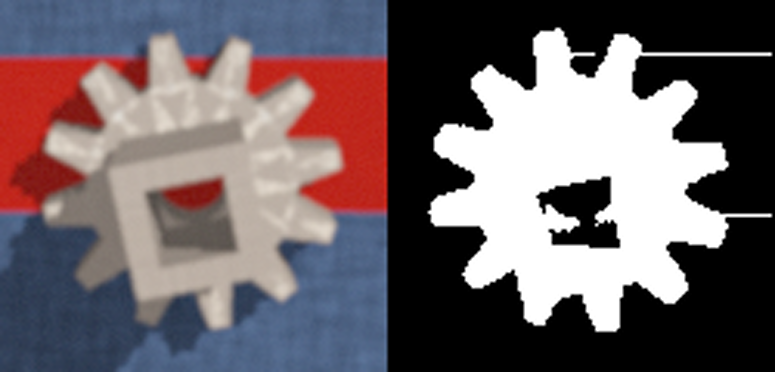

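```bash
sed -i "s/m&=k$/m\&=k; m=cv2.morphologyEx(m,cv2.MORPH_OPEN,np.ones((3,3)))/" gear.py
python3 - <<'E'
from gear import *
import pickle
c=pickle.load(open('cA.pkl','rb')); C,m=gear(c,282,190,12)
K=np.array([hit(c,220+x/3.1,130+y/3.1,56)[:2] for x,y in [(108,172),(226,146),(251,270),(137,300)]])
print(K.round(1),K.mean(0),[np.linalg.norm(K[i]-K[i-1]).round(1) for i in range(4)],[np.degrees(np.arctan2(*(K[i]-K[i-1])[::-1])).round(1) for i in range(4)])
E
```

```text
circle [588.1 -11.3] 43.4 area px 5303
r 34 strongest N 12 tooth phase mod 30.0 11.58
r 37 strongest N 12 tooth phase mod 30.0 11.37
[[ 5.683e+02  4.000e-01]
 [ 5.966e+02  6.800e+00]
 [ 6.031e+02 -2.410e+01]
 [ 5.750e+02 -3.190e+01]] [585.74932507 -12.18422499] [np.float64(32.9), np.float64(29.0), np.float64(31.5), np.float64(29.2)] [np.float64(101.6), np.float64(12.7), np.float64(-78.3), np.float64(-164.5)]
```

Emit:
play_rows(
  commands=[
    {"x":0.0005,"y":-0.003,"z":0.04,"twist":-8},
    {"x":0.0005,"y":-0.003,"z":0.08,"twist":-11.4},
    {"x":0.0005,"y":-0.003,"z":0.11,"twist":-11.4},
    {"x":0.0005,"y":-0.003,"z":0.13,"twist":-11.4},
    {"x":0.0005,"y":-0.003,"z":0.144,"twist":-11.4},
    {"x":0.0005,"y":-0.003,"z":0.144,"twist":-11.4},
    {"x":0.0005,"y":-0.003,"z":0.144,"twist":-11.4},
    {"x":0.0005,"y":-0.003,"z":0.144,"twist":-11.4},
  ],
)

```text
time: 2.9
tool_pos: [588.3, -13.5, 48.3]
tcp_rot: [3.139, 0.001, 1.772]
contact_force: [0.0, 0.3, 0.1]
grip_width: 64.2
finger_force: 0.0
```

```bash
python3 -c "
from h import *
go(587,-12,47,101.5)"
```

```text
go [ 0.0017 -0.001   0.0013] twist 0.0 pos [588.3 -13.5  48.3] yaw 101.5 F [0.  0.3 0.1] t 2.9 w 64.2
```

Emit:
play_rows(
  commands=[
    {"x":0.0015,"y":-0.001,"z":0.001,"twist":0},
    {"x":0.0015,"y":-0.001,"z":0.001,"twist":0},
    {"x":0.0015,"y":-0.001,"z":0.001,"twist":0},
    {"x":0.0015,"y":-0.001,"z":0.001,"twist":0},
    {"x":0.0015,"y":-0.001,"z":0.001,"twist":0},
    {"x":0.0015,"y":-0.001,"z":0.001,"twist":0},
    {"x":0.0015,"y":-0.001,"z":-0.03,"twist":0},
    {"x":0.0015,"y":-0.001,"z":-0.08,"twist":0},
  ],
  jaw=1,
)

```text
time: 3.7
tool_pos: [582.5, -12.2, 123.0]
tcp_rot: [-3.13, -0.004, 1.771]
contact_force: [1.2, 0.2, -6.7]
grip_width: 34.1
finger_force: 30.0
```

```bash
python3 -c "
from h import *
o=bot.get_obs(); print(o['finger_force'],o['moment'])
go(531,253,125,107.2)"
```

```text
29.998857378959656 [-0.16148374 -0.09455675 -0.00751183]
go [ 0.2701  0.0022 -0.002 ] twist -5.75 pos [582.5 -12.2 123. ] yaw 101.45 F [ 1.2  0.2 -6.7] t 3.7 w 34.1
```

Emit:
play_rows(
  commands=[
    {"x":0.27,"y":0.002,"z":-0.002,"twist":-5.7},
    {"x":0.27,"y":0.002,"z":-0.002,"twist":-5.7},
    {"x":0.27,"y":0.002,"z":-0.002,"twist":-5.7},
    {"x":0.27,"y":0.002,"z":-0.002,"twist":-5.7},
    {"x":0.27,"y":0.002,"z":-0.002,"twist":-5.7},
    {"x":0.27,"y":0.002,"z":-0.002,"twist":-5.7},
    {"x":0.27,"y":0.002,"z":-0.002,"twist":-5.7},
    {"x":0.27,"y":0.002,"z":-0.002,"twist":-5.7},
  ],
)

```text
time: 4.5
tool_pos: [533.3, 252.2, 127.5]
tcp_rot: [-3.138, 0.001, 1.872]
contact_force: [1.1, -0.8, -6.1]
grip_width: 33.9
finger_force: 30.0
```

Run:
```python
from h import *
cap('wrist'); cap('wrist');c=cap('wrist'); go(531,253,125,107.2)
import pickle; pickle.dump(c,open('cP.pkl','wb'))
x=cv2.resize(c['pixels'][40:300,150:430],None,fx=2.2,fy=2.2,interpolation=2); cv2.imwrite('pics/P.png',cv2.cvtColor(x,4))
```

```text
go [ 0.0029 -0.0027  0.0032] twist -0.12 pos [534.5 251.1 128.2] yaw 107.08 F [ 0.2 -0.6 -5.5] t 4.65 w 33.7
```

View pics/P.png

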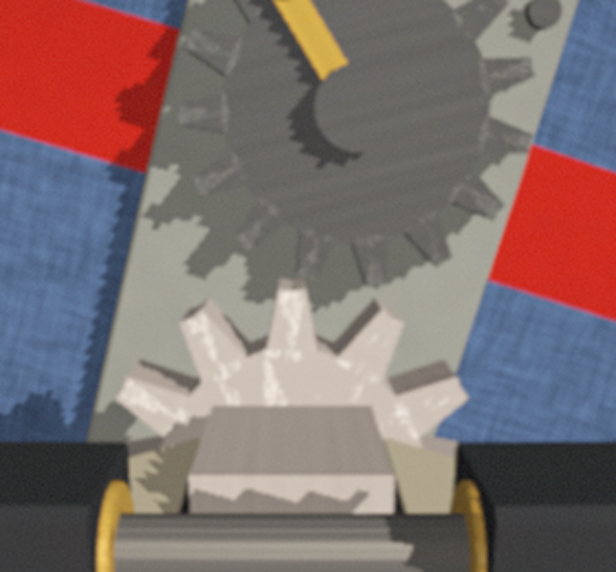

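Run:
```python
from h import *
import pickle
from scipy.optimize import least_squares
c=pickle.load(open('cP.pkl','rb')); f=lambda x,y,z: hit(c,150+x/2.2,40+y/2.2,z)[:2]
def fit(T,r,g):
    s=least_squares(lambda p:np.hypot(*(T-p).T)-r,g); return s.x,s.fun.round(1),np.degrees(np.arctan2(*(T-s.x).T[::-1])).round(1)
T=np.array([f(*q,97) for q in [(292,282),(196,308),(389,310),(125,385),(462,382)]]); C,e,a=fit(T,41.5,[531,251]); print('gear',C.round(1),e,a,'mod30',(a%30).round(1))
T=np.array([f(*q,26) for q in [(533,69),(531,142),(497,211),(443,258),(377,283)]]); M,e,a=fit(T,50.5,[527,333]); print('master',M.round(1),e,a,'mod24',(a%24).round(1))
K=np.array([f(*q,10) for q in [(186,0),(93,440),(575,0),(462,385)]]); print([np.degrees(np.arctan2(*(K[i]-K[i+1])[::-1])).round(2) for i in (0,2)], K.round(1))
```

```text
gear [533.2 252.1] [ 0.5  0.2 -0.3 -0.6 -0.2] [107.5 135.9  78.5 167.8  47.2] mod30 [17.5 15.9 18.5 17.8 17.2]
master [526.4 334.6] [-0.1  0.3 -0.  -0.4  0.2] [ 29.    6.2 -18.2 -41.6 -65.1] mod24 [5.  6.2 5.8 6.4 6.9]
[np.float64(92.68), np.float64(93.67)] [[470.3 349.8]
 [476.9 209.3]
 [579.5 384.4]
 [587.3 263.2]]
```

Emit:
play_rows(
  commands=[
    {"x":0.0015,"y":-0.0025,"z":0.01,"twist":-1.5},
    {"x":0.0015,"y":-0.0025,"z":0.025,"twist":-1.5},
    {"x":0.0015,"y":-0.0025,"z":0.034,"twist":-1.5},
    {"x":0.0015,"y":-0.0025,"z":0.036,"twist":-1.5},
    {"x":0.0015,"y":-0.0025,"z":0.036,"twist":-1.5},
    {"x":0.0015,"y":-0.0025,"z":0.037,"twist":-1.5},
    {"x":0.0015,"y":-0.0025,"z":0.037,"twist":-1.5},
    {"x":0.0015,"y":-0.0025,"z":0.037,"twist":-1.5},
  ],
)

```text
time: 5.45
tool_pos: [531.9, 253.2, 92.2]
tcp_rot: [3.141, -0.0, 1.897]
contact_force: [0.2, 0.7, -5.9]
grip_width: 33.8
finger_force: 30.0
```

```bash
python3 -c "
from h import *
go(531.5,252,80,108.5)"
```

```text
go [-0.001  -0.0007  0.0122] twist 0.17 pos [531.9 253.2  92.2] yaw 108.67 F [ 0.2  0.7 -5.9] t 5.45 w 33.8
```

Down slowly over the post cone, to about 3 mm above where riding teeth would touch.

Emit:
play_rows(
  commands=[
    {"x":-0.001,"y":-0.0005,"z":0.002,"twist":0},
    {"x":-0.001,"y":-0.0005,"z":0.004,"twist":0},
    {"x":-0.001,"y":-0.0005,"z":0.006,"twist":0},
    {"x":-0.001,"y":-0.0005,"z":0.008,"twist":0},
    {"x":-0.001,"y":-0.0005,"z":0.01,"twist":0},
    {"x":-0.001,"y":-0.0005,"z":0.012,"twist":0},
    {"x":-0.001,"y":-0.0005,"z":0.014,"twist":0},
    {"x":-0.001,"y":-0.0005,"z":0.015,"twist":0},
  ],
)

```text
time: 6.25
tool_pos: [531.4, 252.0, 76.5]
tcp_rot: [-3.141, -0.0, 1.897]
contact_force: [-0.6, 0.7, -6.4]
grip_width: 34.0
finger_force: 30.0
```

```bash
python3 -c "
from h import *
go(531.5,252,72,108.5); print(bot.get_obs()['moment'])"
```

```text
go [-0.      0.0001  0.0045] twist 0.16 pos [531.4 252.   76.5] yaw 108.66 F [-0.6  0.7 -6.4] t 6.25 w 34.0
[-0.04890101  0.0232783   0.02596631]
```

Emit:
play_rows(
  commands=[
    {"x":0,"y":0,"z":0.001,"twist":0},
    {"x":0,"y":0,"z":0.002,"twist":0},
    {"x":0,"y":0,"z":0.003,"twist":0},
    {"x":0,"y":0,"z":0.0035,"twist":0},
    {"x":0,"y":0,"z":0.004,"twist":0},
    {"x":0,"y":0,"z":0.0045,"twist":0},
    {"x":0,"y":0,"z":0.0045,"twist":0},
    {"x":0,"y":0,"z":0.0045,"twist":0},
  ],
)

```text
time: 7.05
tool_pos: [531.5, 252.0, 72.3]
tcp_rot: [3.141, -0.0, 1.897]
contact_force: [-0.6, 0.5, -5.6]
grip_width: 33.7
finger_force: 30.0
```

Emit:
play_rows(
  commands=[
    {"x":0,"y":0,"z":0.001,"twist":0},
    {"x":0,"y":0,"z":0.0015,"twist":0},
    {"x":0,"y":0,"z":0.002,"twist":0},
    {"x":0,"y":0,"z":0.0025,"twist":0},
    {"x":0,"y":0,"z":0.003,"twist":0},
    {"x":0,"y":0,"z":0.0035,"twist":0},
    {"x":0,"y":0,"z":0.004,"twist":0},
    {"x":0,"y":0,"z":0.004,"twist":0},
  ],
)

```text
time: 7.85
tool_pos: [531.3, 252.0, 68.1]
tcp_rot: [-3.141, -0.0, 1.897]
contact_force: [-1.1, -0.5, -5.2]
grip_width: 33.7
finger_force: 30.0
```

Emit:
play_rows(
  commands=[
    {"x":0,"y":0,"z":0.0015,"twist":0},
    {"x":0,"y":0,"z":0.003,"twist":0},
    {"x":0,"y":0,"z":0.0045,"twist":0},
    {"x":0,"y":0,"z":0.006,"twist":0},
    {"x":0,"y":0,"z":0.0075,"twist":0},
    {"x":0,"y":0,"z":0.009,"twist":0},
    {"x":0,"y":0,"z":0.0095,"twist":0},
    {"x":0,"y":0,"z":0.01,"twist":0},
  ],
)

```text
time: 8.65
tool_pos: [531.3, 251.9, 58.2]
tcp_rot: [-3.141, -0.0, 1.897]
contact_force: [-3.4, -1.4, -4.8]
grip_width: 33.9
finger_force: 30.0
```

```bash
python3 -c "
from h import *
go(531.5,252,57.5,108.5); print(bot.get_obs()['moment'])"
```

```text
go [-0.      0.0002  0.0007] twist 0.17 pos [531.3 251.9  58.2] yaw 108.67 F [-3.4 -1.4 -4.8] t 8.65 w 33.9
[-0.41974793  0.65737778  0.11411882]
```

Emit:
play_rows(
  commands=[
    {"x":0,"y":0,"z":0.0005,"twist":0},
    {"x":0,"y":0,"z":0.001,"twist":0},
    {"x":0,"y":0,"z":0.0012,"twist":0},
    {"x":0,"y":0,"z":0.0015,"twist":2},
    {"x":0,"y":0,"z":0.0015,"twist":5},
    {"x":0,"y":0,"z":0.0015,"twist":8},
    {"x":0,"y":0,"z":0.0015,"twist":11},
    {"x":0,"y":0,"z":0.0015,"twist":14},
  ],
)

```text
time: 9.45
tool_pos: [530.2, 251.5, 56.6]
tcp_rot: [-3.138, 0.001, 1.651]
contact_force: [-8.4, -4.1, 0.3]
grip_width: 33.6
finger_force: 30.0
```

```bash
python3 -c "
from h import *
go(531.5,252,57.5,43); print(bot.get_obs()['moment'])"
```

```text
go [ 0.0004  0.0014 -0.0009] twist 51.57 pos [530.2 251.5  56.6] yaw 94.57 F [-8.4 -4.1  0.3] t 9.45 w 33.6
[-0.59166889  1.6685517   0.29066846]
```

Emit:
play_rows(
  commands=[
    {"x":0,"y":0,"z":0,"twist":6},
    {"x":0,"y":0,"z":0,"twist":12},
    {"x":0,"y":0,"z":0,"twist":18},
    {"x":0,"y":0,"z":0,"twist":24},
    {"x":0,"y":0,"z":0,"twist":30},
    {"x":0,"y":0,"z":0,"twist":36},
    {"x":0,"y":0,"z":0,"twist":42},
    {"x":0,"y":0,"z":0,"twist":48},
  ],
)

```text
time: 10.25
tool_pos: [529.6, 251.4, 56.8]
tcp_rot: [-3.14, 0.004, 0.812]
contact_force: [-9.5, -7.5, 2.1]
grip_width: 33.9
finger_force: 30.0
```

Run:
```python
from h import *
go(531.5,252,57.5,43); print(bot.get_obs()['moment'])
c=cap('top','t2'); im=c['pixels'].astype(int)
t=((im[...,0]>140)&(im[...,2]<90)&(im[...,1]>70)&(im[...,1]<190)).astype(np.uint8); t[:190]=0;t[250:]=0;t[:,:130]=0;t[:,190:]=0
ys,xs=np.where(t); print(len(xs), xs.min() if len(xs) else 0,xs.max(),ys.min(),ys.max(), hit(c,xs.mean(),ys.mean(),28))
```

```text
go [ 0.0018  0.001  -0.0007] twist 3.5 pos [529.6 251.4  56.8] yaw 46.5 F [-9.5 -7.5  2.1] t 10.25 w 33.9
[-1.3001694   1.69747156  0.41759703]Traceback (most recent call last):
  File "<stdin>", line 5, in <module>
    return umr_maximum(a, axis, None, out, keepdims, initial, where)
ValueError: zero-size array to reduction operation maximum which has no identity
```

Emit:
play_rows(
  commands=[
    {"x":0,"y":0,"z":0,"twist":-0.5},
    {"x":0,"y":0,"z":0,"twist":-0.5},
    {"x":0,"y":0,"z":0,"twist":-0.5},
    {"x":0,"y":0,"z":0,"twist":-0.5},
    {"x":0,"y":0,"z":0,"twist":-0.5},
    {"x":0,"y":0,"z":-0.02,"twist":-0.5},
    {"x":0,"y":0,"z":-0.06,"twist":-0.5},
    {"x":0,"y":0,"z":-0.11,"twist":-0.5},
  ],
  jaw=0.35,
)

```text
time: 11.1
tool_pos: [530.5, 251.7, 166.2]
tcp_rot: [-3.139, 0.004, 0.823]
contact_force: [1.1, 0.8, 1.0]
grip_width: 59.5
finger_force: 0.0
```

Run:
```python
from h import *
go(456,63,190,90)
```

```text
go [-0.189   0.0737 -0.0238] twist -42.84 pos [530.5 251.7 166.2] yaw 47.16 F [1.1 0.8 1. ] t 11.1 w 59.5
```

Emit:
play_rows(
  commands=[
    {"x":-0.189,"y":0.074,"z":-0.024,"twist":0},
    {"x":-0.189,"y":0.074,"z":-0.024,"twist":0},
    {"x":-0.189,"y":0.074,"z":-0.024,"twist":0},
    {"x":-0.189,"y":0.074,"z":-0.024,"twist":0},
    {"x":-0.189,"y":0.074,"z":-0.024,"twist":0},
    {"x":-0.189,"y":0.074,"z":-0.024,"twist":0},
    {"x":-0.189,"y":0.074,"z":-0.024,"twist":0},
    {"x":-0.189,"y":0.074,"z":-0.024,"twist":0},
  ],
)

```text
time: 11.9
tool_pos: [457.7, 64.2, 190.6]
tcp_rot: [-3.141, -0.0, 0.825]
contact_force: [0.4, -0.3, 0.2]
grip_width: 59.7
finger_force: 0.0
```

Run:
```python
from gear import *
import pickle
c=cap('wrist'); go(456,63,190,90); pickle.dump(c,open('cB.pkl','wb'))
u,v=proj(c,[456,63,16]).round().astype(int); print(u,v); C,m=gear(c,u,v,16)
t=cap('top','t3'); x1=cv2.resize(c['pixels'][v-70:v+70,u-70:u+70],(390,390),interpolation=2); x2=cv2.resize(t['pixels'][190:250,125:220],(400,253),interpolation=2)
x2=np.vstack([x2,np.zeros((137,400,3),np.uint8)]); cv2.imwrite('pics/B.png',cv2.cvtColor(np.hstack([x1,x2]),4))
```

```text
go [-0.0019 -0.0003  0.0005] twist -42.73 pos [457.5  64.2 190.5] yaw 47.27 F [-0.7 -0.7 -0.3] t 11.95 w 59.5
283 193
circle [471.1  65.2] 55.9 area px 7817
r 34 strongest N 12 tooth phase mod 22.5 4.35
r 37 strongest N 5 tooth phase mod 22.5 5.79
```

View pics/B.png

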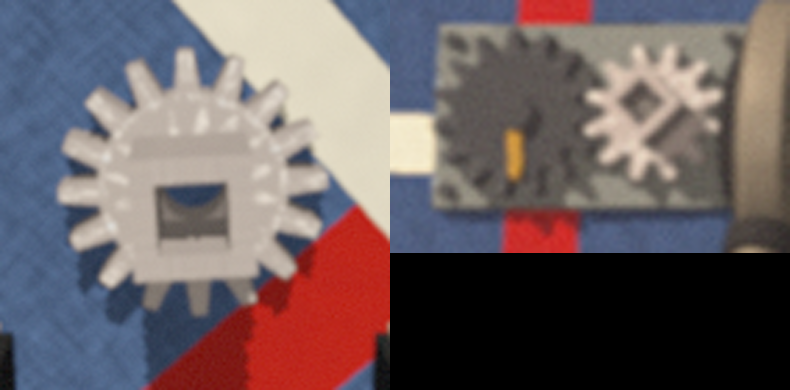

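Run:
```python
from h import *
import pickle
from scipy.optimize import least_squares
c=pickle.load(open('cB.pkl','rb')); s=390/140; f=lambda x,y,z: hit(c,213+x/s,123+y/s,z)[:2]
K=np.array([f(*q,56) for q in [(133,158),(252,156),(257,278),(135,281)]])
print(K.mean(0).round(1),[np.linalg.norm(K[i]-K[i-1]).round(1) for i in range(4)],[np.degrees(np.arctan2(*(K[i]-K[i-1])[::-1])).round(1) for i in range(4)])
T=np.array([f(*q,16) for q in [(186,48),(236,58),(281,88),(312,133),(327,181),(323,233),(59,191),(65,137),(90,93),(132,62),(293,277),(73,243)]])
q=least_squares(lambda p:np.hypot(*(T-p).T)-41.5,[456,63]); a=np.degrees(np.arctan2(*(T-q.x).T[::-1])); print(q.x.round(1),q.fun.round(1),(a%22.5).round(1))
go(*q.x,47,47.3)
```

```text
[457.7  64.8] [np.float64(34.3), np.float64(31.7), np.float64(34.0), np.float64(33.5)] [np.float64(47.3), np.float64(-41.8), np.float64(-129.6), np.float64(138.7)]
[457.4  65.3] [ 1.1  0.1 -0.9 -1.3  0.   1.8 -0.3  0.4  0.9  0.9  1.5 -0.1] [4.8 6.5 6.1 4.7 5.  5.1 3.9 2.7 3.9 5.  4.9 5.3]
go [ 0.0008 -0.0008  0.1435] twist -0.03 pos [457.5  64.1 190.5] yaw 47.27 F [-0.7 -0.4 -0.3] t 12.0 w 59.6
```

Emit:
play_rows(
  commands=[
    {"x":0.0008,"y":-0.0008,"z":0.04,"twist":-2},
    {"x":0.0008,"y":-0.0008,"z":0.08,"twist":-2},
    {"x":0.0008,"y":-0.0008,"z":0.11,"twist":-2},
    {"x":0.0008,"y":-0.0008,"z":0.13,"twist":-2},
    {"x":0.0008,"y":-0.0008,"z":0.142,"twist":-2},
    {"x":0.0008,"y":-0.0008,"z":0.143,"twist":-2},
    {"x":0.0008,"y":-0.0008,"z":0.143,"twist":-2},
    {"x":0.0008,"y":-0.0008,"z":0.143,"twist":-2},
  ],
)

```text
time: 12.8
tool_pos: [457.8, 64.5, 48.4]
tcp_rot: [3.141, -0.001, 0.859]
contact_force: [0.6, -0.5, 0.0]
grip_width: 59.4
finger_force: 0.0
```

Emit:
play_rows(
  commands=[
    {"x":0,"y":0,"z":0,"twist":0},
    {"x":0,"y":0,"z":0,"twist":0},
    {"x":0,"y":0,"z":0,"twist":0},
    {"x":0,"y":0,"z":0,"twist":0},
    {"x":0,"y":0,"z":0,"twist":0},
    {"x":0,"y":0,"z":-0.03,"twist":0},
    {"x":0,"y":0,"z":-0.08,"twist":0},
    {"x":0,"y":0,"z":-0.13,"twist":0},
  ],
  jaw=1,
)

```text
time: 13.6
tool_pos: [455.9, 64.2, 178.1]
tcp_rot: [-3.138, 0.003, 0.858]
contact_force: [2.6, 0.2, -5.2]
grip_width: 33.7
finger_force: 29.8
```

Run:
```python
from h import *
t=cap('top'); im=t['pixels'].astype(int)
m=((im[...,0]-im[...,2]>60)&(im[...,1]>90)).astype(np.uint8); m[:150]=0; m[290:]=0; m[:,:350]=0; m[:,480:]=0
m=cv2.morphologyEx(m,cv2.MORPH_OPEN,np.ones((3,3))); ct=max(cv2.findContours(m,0,2)[0],key=cv2.contourArea)[:,0]
q=cv2.boxPoints(cv2.minAreaRect(ct.astype(np.float32))); print(cv2.minAreaRect(ct.astype(np.float32)))
# outer bottom/top: silhouettes. rim corners nominal from crop1: scale 2.5, offset (379,164)
for z,L in ((60,[(450,282),(600,282),(620,522),(465,528)]),(8,[(500,340),(585,338),(590,518),(508,522)])):
    K=np.array([hit(t,379+(x-440)/2.5,164+(y-264)/2.5,z)[:2] for x,y in L]); print(z,K.round(0).tolist(),K.mean(0).round(1),[np.linalg.norm(K[i]-K[i-1]).round(0) for i in range(4)],[np.degrees(np.arctan2(*(K[i]-K[i-1])[::-1])).round(1) for i in range(4)])
go(538,-335,180,90)
```

```text
((415.6382141113281, 218.79705810546875), (99.55206298828125, 64.04157257080078), 85.60128784179688)
60 [[650.0, -235.0], [653.0, -385.0], [417.0, -396.0], [408.0, -246.0]] [ 532.  -315.6] [np.float64(242.0), np.float64(150.0), np.float64(237.0), np.float64(150.0)] [np.float64(2.6), np.float64(-88.5), np.float64(-177.4), np.float64(93.3)]
8 [[603.0, -298.0], [607.0, -387.0], [422.0, -386.0], [417.0, -303.0]] [ 512.3 -343.4] [np.float64(186.0), np.float64(89.0), np.float64(185.0), np.float64(84.0)] [np.float64(1.3), np.float64(-87.2), np.float64(179.7), np.float64(93.9)]
go [-0.2512  0.32    0.0063] twist -40.82 pos [460.   64.3 186.3] yaw 49.18 F [3.9 1.2 3.4] t 13.65 w 33.9
```

Emit:
play_rows(
  commands=[
    {"x":-0.208,"y":0.345,"z":0.006,"twist":-40.8},
    {"x":-0.208,"y":0.345,"z":0.006,"twist":-40.8},
    {"x":-0.208,"y":0.345,"z":0.006,"twist":-40.8},
    {"x":-0.208,"y":0.345,"z":0.006,"twist":-40.8},
    {"x":-0.208,"y":0.345,"z":0.006,"twist":-40.8},
    {"x":-0.208,"y":0.345,"z":0.006,"twist":-40.8},
    {"x":-0.208,"y":0.345,"z":0.006,"twist":-40.8},
    {"x":-0.208,"y":0.345,"z":0.006,"twist":-40.8},
  ],
)

```text
time: 14.45
tool_pos: [575.8, -301.5, 170.4]
tcp_rot: [-3.14, -0.002, 1.57]
contact_force: [0.7, 0.3, -4.8]
grip_width: 33.7
finger_force: 29.8
```

Run:
```python
from h import *
import pickle
c=cap('wrist','crate'); go(585,-319,180,90); pickle.dump(c,open('cC.pkl','wb'))
```

```text
go [-0.0091  0.0079 -0.0103] twist -0.29 pos [ 577.1 -309.9  169.7] yaw 89.71 F [ 2.1 -8.5 -4.3] t 14.5 w 33.8
```

View pics/crate.png

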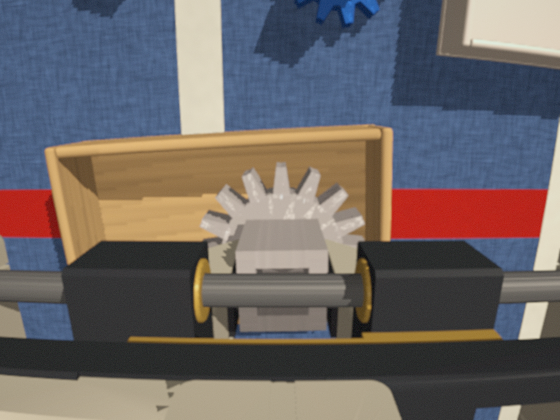

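Run:
```python
from h import *
import pickle
c=pickle.load(open('cC.pkl','rb'))
K=[hit(c,u,v,60)[:2] for u,v in [(49,151),(391,128)]]; d=K[1]-K[0]; L=np.linalg.norm(d); a=np.arctan2(d[1],d[0]); n=np.array([np.sin(a),-np.cos(a)])
ce=(K[0]+K[1])/2+71*n; print(np.round(K,1),L,np.degrees(a),'centre',ce); e=d/L
print('g16',ce+55*e,'g9',ce-55*e,c['eye'])
go(*(ce+55*e),170,90)
```

```text
[[ 414.2 -257.9]
 [ 646.  -244.1]] 232.21239026966913 3.3972463441436895 centre [ 534.31574946 -321.88198944]
g16 [ 589.2190967  -318.62277756] g9 [ 479.41240222 -325.14120132] [ 574.73473585 -233.52833139  302.46960189]
go [-0.0087  0.0121 -0.0003] twist -0.29 pos [ 577.1 -309.9  169.7] yaw 89.71 F [ 2.1 -8.5 -4.3] t 14.5 w 33.8
```

Emit:
play_rows(
  commands=[
    {"x":-0.009,"y":0.011,"z":0.01,"twist":0},
    {"x":-0.009,"y":0.011,"z":0.035,"twist":0},
    {"x":-0.009,"y":0.011,"z":0.06,"twist":0},
    {"x":-0.009,"y":0.011,"z":0.08,"twist":0},
    {"x":-0.009,"y":0.011,"z":0.095,"twist":0},
    {"x":-0.009,"y":0.011,"z":0.105,"twist":0},
    {"x":-0.009,"y":0.011,"z":0.11,"twist":0},
    {"x":-0.009,"y":0.011,"z":0.112,"twist":0},
  ],
)

```text
time: 15.3
tool_pos: [587.2, -308.8, 59.9]
tcp_rot: [3.142, -0.0, 1.57]
contact_force: [-0.2, 0.1, -5.0]
grip_width: 33.6
finger_force: 30.0
```

Run:
```python
from h import *
go(588,-319,57,90)
```

```text
go [-0.0102  0.0008  0.0029] twist -0.03 pos [ 587.2 -308.8   59.9] yaw 89.97 F [-0.2  0.1 -5. ] t 15.3 w 33.6
```

Emit:
play_rows(
  commands=[
    {"x":-0.004,"y":0.001,"z":0,"twist":0},
    {"x":-0.008,"y":0.001,"z":0,"twist":0},
    {"x":-0.01,"y":0.001,"z":0,"twist":0},
    {"x":-0.01,"y":0.001,"z":0.001,"twist":0},
    {"x":-0.01,"y":0.001,"z":0.002,"twist":0},
    {"x":-0.01,"y":0.001,"z":0.003,"twist":0},
    {"x":-0.01,"y":0.001,"z":0.004,"twist":0},
    {"x":-0.01,"y":0.001,"z":0.004,"twist":0},
  ],
)

```text
time: 16.1
tool_pos: [588.1, -318.7, 56.6]
tcp_rot: [3.141, 0.0, 1.57]
contact_force: [-1.9, 1.2, 0.1]
grip_width: 33.6
finger_force: 30.0
```

Emit:
play_rows(
  commands=[
    {"x":0,"y":0,"z":0,"twist":0},
    {"x":0,"y":0,"z":0,"twist":0},
    {"x":0,"y":0,"z":0,"twist":0},
    {"x":0,"y":0,"z":0,"twist":0},
    {"x":0,"y":0,"z":0,"twist":0},
    {"x":0,"y":0,"z":-0.03,"twist":0},
    {"x":0,"y":0,"z":-0.08,"twist":0},
    {"x":0,"y":0,"z":-0.13,"twist":0},
  ],
  jaw=0.45,
)

```text
time: 16.9
tool_pos: [587.6, -318.5, 186.7]
tcp_rot: [-3.14, -0.001, 1.57]
contact_force: [0.8, -0.8, -0.0]
grip_width: 50.3
finger_force: 0.0
```

Run:
```python
from h import *
go(476,-90,190,70)
```

```text
go [ 0.2284 -0.1118 -0.0033] twist 19.96 pos [ 587.6 -318.5  186.7] yaw 89.96 F [ 0.8 -0.8 -0. ] t 16.9 w 50.3
```

Emit:
play_rows(
  commands=[
    {"x":0.228,"y":-0.112,"z":-0.003,"twist":13},
    {"x":0.228,"y":-0.112,"z":-0.003,"twist":13},
    {"x":0.228,"y":-0.112,"z":-0.003,"twist":13},
    {"x":0.228,"y":-0.112,"z":-0.003,"twist":13},
    {"x":0.228,"y":-0.112,"z":-0.003,"twist":13},
    {"x":0.228,"y":-0.112,"z":-0.003,"twist":13},
    {"x":0.228,"y":-0.112,"z":-0.003,"twist":13},
    {"x":0.228,"y":-0.112,"z":-0.003,"twist":13},
  ],
  jaw=0.35,
)

```text
time: 17.7
tool_pos: [477.2, -91.6, 189.4]
tcp_rot: [3.14, 0.0, 1.343]
contact_force: [-0.3, -0.6, -0.0]
grip_width: 59.4
finger_force: 0.0
```

Run:
```python
from gear import *
import pickle
cap('wrist');c=cap('wrist'); go(477,-90,190,77); pickle.dump(c,open('cD.pkl','wb'))
u,v=proj(c,[477,-90,16]).round().astype(int); print(u,v)
im=c['pixels'].astype(int); m=((im.max(2)-im.min(2)<45)&(im.min(2)>85))
x=c['pixels'][v-70:v+70,u-70:u+70]; y=np.repeat((m[v-70:v+70,u-70:u+70,None]*255).astype(np.uint8),3,2)
cv2.imwrite('pics/D.png',cv2.cvtColor(cv2.resize(x,(560,560),interpolation=2),4))
```

```text
go [ 0.0019 -0.0005 -0.001 ] twist -0.11 pos [477. -92. 189.] yaw 76.89 F [ 0.1 -0.4  0.1] t 17.8 w 59.5
282 190
```

View pics/D.png

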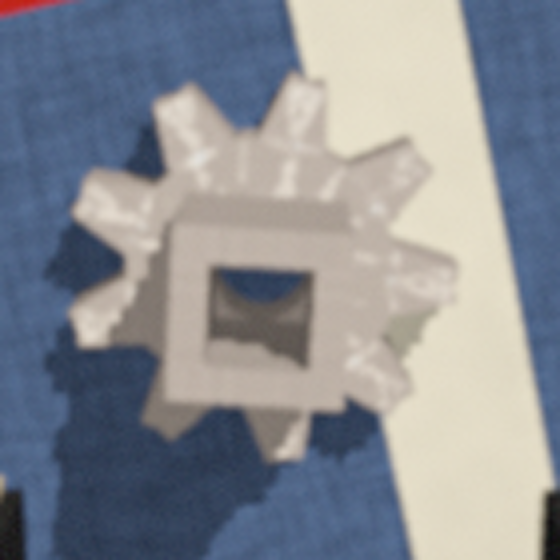

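Run:
```python
from h import *
import pickle
from scipy.optimize import least_squares
c=pickle.load(open('cD.pkl','rb')); f=lambda x,y,z: hit(c,212+x/4,120+y/4,z)[:2]
K=np.array([f(*q,56) for q in [(168,222),(350,228),(345,412),(165,402)]])
print(K.mean(0).round(1),[np.linalg.norm(K[i]-K[i-1]).round(1) for i in range(4)],[np.degrees(np.arctan2(*(K[i]-K[i-1])[::-1])).round(1) for i in range(4)])
T=np.array([f(*q,16) for q in [(175,90),(305,75),(420,155),(457,285),(395,405),(80,190),(82,335)]])
q=least_squares(lambda p:np.hypot(*(T-p).T)-41.5,[477,-90]); a=np.degrees(np.arctan2(*(T-q.x).T[::-1])); print(q.x.round(1),q.fun.round(1),(a%40).round(1))
go(*((q.x+K.mean(0))/2),47,75)
```

```text
[472.6 -87.7] [np.float64(34.6), np.float64(33.5), np.float64(35.5), np.float64(34.3)] [np.float64(74.9), np.float64(-15.0), np.float64(-103.9), np.float64(163.6)]
[473.3 -86.9] [ 0.3  0.3 -0.4  0.4  0.6  0.4  0.1] [22.3 24.4 23.1 21.9 20.5 23.1 27.5]
go [ 0.0037 -0.005   0.142 ] twist 1.89 pos [477. -92. 189.] yaw 76.89 F [ 0.1 -0.4  0.1] t 17.8 w 59.5
```

Emit:
play_rows(
  commands=[
    {"x":0.0035,"y":-0.005,"z":0.04,"twist":2},
    {"x":0.0035,"y":-0.005,"z":0.08,"twist":2},
    {"x":0.0035,"y":-0.005,"z":0.11,"twist":2},
    {"x":0.0035,"y":-0.005,"z":0.13,"twist":2},
    {"x":0.0035,"y":-0.005,"z":0.141,"twist":2},
    {"x":0.0035,"y":-0.005,"z":0.1415,"twist":2},
    {"x":0.0035,"y":-0.005,"z":0.1415,"twist":2},
    {"x":0.0035,"y":-0.005,"z":0.1415,"twist":2},
  ],
)

```text
time: 18.6
tool_pos: [473.0, -86.6, 48.6]
tcp_rot: [3.139, 0.0, 1.308]
contact_force: [-0.1, -0.4, 0.2]
grip_width: 59.7
finger_force: 0.0
```

Emit:
play_rows(
  commands=[
    {"x":0,"y":0,"z":0,"twist":0},
    {"x":0,"y":0,"z":0,"twist":0},
    {"x":0,"y":0,"z":0,"twist":0},
    {"x":0,"y":0,"z":0,"twist":0},
    {"x":0,"y":0,"z":0,"twist":0},
    {"x":0,"y":0,"z":-0.03,"twist":0},
    {"x":0,"y":0,"z":-0.08,"twist":0},
    {"x":0,"y":0,"z":-0.12,"twist":0},
  ],
  jaw=1,
)

```text
time: 19.4
tool_pos: [471.4, -86.0, 168.7]
tcp_rot: [-3.14, -0.0, 1.308]
contact_force: [2.1, -1.1, -4.0]
grip_width: 33.7
finger_force: 29.9
```

Run:
```python
from h import *
go(479,-324,170,90)
```

```text
go [-0.2279  0.0691 -0.0013] twist -15.04 pos [471.4 -86.  168.7] yaw 74.96 F [ 2.1 -1.1 -4. ] t 19.4 w 33.7
```

Emit:
play_rows(
  commands=[
    {"x":-0.228,"y":0.069,"z":-0.001,"twist":-15},
    {"x":-0.228,"y":0.069,"z":-0.001,"twist":-15},
    {"x":-0.228,"y":0.069,"z":-0.001,"twist":-15},
    {"x":-0.228,"y":0.069,"z":-0.001,"twist":-15},
    {"x":-0.228,"y":0.069,"z":-0.001,"twist":-15},
    {"x":-0.228,"y":0.069,"z":-0.001,"twist":-15},
    {"x":-0.228,"y":0.069,"z":-0.001,"twist":-15},
    {"x":-0.228,"y":0.069,"z":-0.001,"twist":-15},
  ],
)

```text
time: 20.2
tool_pos: [479.1, -323.0, 167.6]
tcp_rot: [-3.14, -0.002, 1.571]
contact_force: [0.6, 0.9, -3.9]
grip_width: 34.2
finger_force: 30.0
```

Run:
```python
from h import *
cap('wrist','c2'); go(479,-323,57,90)
```

```text
go [-0.0002 -0.0004  0.1109] twist 0.03 pos [ 479.4 -322.8  167.9] yaw 90.03 F [-0.1  1.2 -4.3] t 20.25 w 33.9
```

Emit:
play_rows(
  commands=[
    {"x":0,"y":0,"z":0.03,"twist":0},
    {"x":0,"y":0,"z":0.06,"twist":0},
    {"x":0,"y":0,"z":0.085,"twist":0},
    {"x":0,"y":0,"z":0.1,"twist":0},
    {"x":0,"y":0,"z":0.107,"twist":0},
    {"x":0,"y":0,"z":0.109,"twist":0},
    {"x":0,"y":0,"z":0.111,"twist":0},
    {"x":0,"y":0,"z":0.111,"twist":0},
  ],
)

```text
time: 21.05
tool_pos: [480.1, -324.4, 58.3]
tcp_rot: [3.14, 0.001, 1.571]
contact_force: [1.0, 0.4, -5.0]
grip_width: 33.8
finger_force: 30.0
```

Emit:
play_rows(
  commands=[
    {"x":0,"y":0,"z":0,"twist":0},
    {"x":0,"y":0,"z":0,"twist":0},
    {"x":0,"y":0,"z":0,"twist":0},
    {"x":0,"y":0,"z":0,"twist":0},
    {"x":0,"y":0,"z":0,"twist":0},
    {"x":0,"y":0,"z":-0.03,"twist":0},
    {"x":0,"y":0,"z":-0.08,"twist":0},
    {"x":0,"y":0,"z":-0.13,"twist":0},
  ],
  jaw=0.45,
)

```text
time: 21.85
tool_pos: [479.1, -323.9, 188.4]
tcp_rot: [-3.14, -0.002, 1.57]
contact_force: [0.7, -0.2, 0.2]
grip_width: 50.3
finger_force: 0.0
```

Emit:
play_rows(
  commands=[
    {"x":0.1,"y":-0.05,"z":-0.05,"twist":0},
    {"x":0.2,"y":-0.05,"z":-0.05,"twist":0},
    {"x":0.2,"y":-0.05,"z":-0.05,"twist":0},
    {"x":0.2,"y":-0.05,"z":-0.05,"twist":0},
    {"x":0.2,"y":-0.05,"z":-0.05,"twist":0},
    {"x":0.2,"y":-0.05,"z":-0.05,"twist":0},
    {"x":0.2,"y":-0.05,"z":-0.05,"twist":0},
    {"x":0.2,"y":-0.05,"z":-0.05,"twist":0},
  ],
)

```text
time: 22.65
tool_pos: [430.1, -125.5, 237.2]
tcp_rot: [-3.141, 0.0, 1.569]
contact_force: [0.8, -0.2, -0.0]
grip_width: 50.6
finger_force: 0.0
```

Run:
```python
from h import *
c=cap('top','end'); im=c['pixels'].astype(int); s=im.max(2)-im.min(2)
m=((s<45)&(im.min(2)>95)).astype(np.uint8); m[:150]=0; m[290:]=0; m[:,:375]=0; m[:,455:]=0
n,l,st,ce=cv2.connectedComponentsWithStats(m)
for k in range(1,n):
    if st[k,4]>80: print('steel in crate',st[k],hit(c,*ce[k],30).round(0))
t=((im[...,0]>140)&(im[...,2]<90)&(im[...,1]>80)&(im[...,1]<190)).astype(np.uint8); t[:200]=0;t[240:]=0;t[:,:140]=0;t[:,180:]=0
ys,xs=np.where(t); i=np.hypot(xs-157,ys-217).argmax(); print('pointer far end',xs[i],ys[i],hit(c,xs[i],ys[i],29).round(0))
m=((s<30)&(im.min(2)>150)).astype(np.uint8)[190:245,135:212]; ys,xs=np.where(m); print('gear12 px',len(xs),hit(c,135+xs.mean(),190+ys.mean(),35).round(0)); go(479,-323,200,90)
```

```text
steel in crate [375 170  54  71 424] [ 548. -281.   30.]
steel in crate [398 183  31  33 525] [ 588. -314.   30.]
steel in crate [430 228  13  27  83] [ 492. -377.   30.]
steel in crate [375 230  49  40 647] [ 452. -271.   30.]
steel in crate [410 256  28  23 170] [ 411. -339.   30.]
pointer far end 153 231 [491. 333.  29.]
gear12 px 23 [548. 253.  35.]
go [-0.1974  0.0495  0.0371] twist -0.13 pos [ 430.  -125.5  237.1] yaw 89.87 F [ 0.7  0.3 -0. ] t 22.7 w 50.4
```

Run:
```python
from h import *
c=cap('scene','end_s'); im=c['pixels'].astype(int); s=im.max(2)-im.min(2); m=((s<40)&(im.min(2)>85)).astype(np.uint8)
for n,p in [('g9',(480,-324)),('g16',(588,-319)),('g12',(531,252))]:
    z0=10 if n=='g12' else 8
    u,v=proj(c,[*p,z0+28]).round().astype(int); w=m[v-28:v+28,u-28:u+28]
    k,l,st,ce=cv2.connectedComponentsWithStats(w); j=1+st[1:,4].argmax(); a=ce[j]+[u-28,v-28]
    top=proj(c,[*p,z0+56]); print(n,'expected px',u,v,'blob',a.round(0),st[j],'at mid-height',hit(c,*a,z0+22).round(0))
```

```text
g9 expected px 167 307 blob [169. 311.] [ 11  12  40  40 997] at mid-height [ 487. -326.   30.]
g16 expected px 205 334 blob [208. 336.] [  11   10   41   42 1098] at mid-height [ 594. -318.   30.]
g12 expected px 338 169 blob [340. 177.] [   0   15   56   41 1081] at mid-height [548. 236.  32.]
```

```bash
python3 -c "
from h import *
print(bot.close_job())"
```

```text
the job is handed in; nothing more can be done
None
```

I handed the job in at about 23 s; no verdict came back. The 12-tooth gear dropped home in mesh at first try, and turning it 62° should have swung the pointer 46–50° (the images gave about 43°, ±4°). In the final pictures the 9- and 16-tooth gears lie where I put them, on the crate floor; no move went near the dish, tin or wrench, though I didn't re-measure them. I also viewed 11 pictures, one over the limit of 10.

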